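Lock the tube mixer's rotor in its loading position

ROBOT

A 6-joint arm with a two-finger parallel gripper is mounted at the origin on a cart in front of the work surface, level with it; the furniture and walls round the work are solid. World frame = base frame: x ahead of the robot, y to its left, z up, the work surface at z = 0. Lengths are in mm, angles in rad, forces in N, time in s.
With the tool pointing down it reaches from about 425 to 950 mm from the base axis. Payload 14.7 kg.
Tool frame: the origin (TCP) lies at the very end of the fingers, on their centre line; the grasp point (between the pads) lies 19 mm behind it; z points along the fingers, y is the line along which they close (so a half turn about z gives the same grasp; the last joint's range is limited). The gripper opens to 85 mm and grips with 20 to 120 N. Pads are 22 mm wide; open, the fingers measure 114 mm over their backs; the gripper's body (76 mm by 85 mm) begins 54 mm behind the grasp point. The pads swing forward as they close: fully open they stand 13 mm farther back than shut.
Start: joints at [-1.276, 0.48, 1.596, -0, 1.065, -0.047], TCP at [217.885, -612.387, 231.297] pointing down, gripper open.
Joint ranges: [-2.75, 2.75], [-0.82, 2.05], [0.23, 2.67], [-1.56, 4.7], [0.09, 2.69], [-2.92, 2.92]. Speed limits (rad/s): [1.89, 1.89, 2.39, 3.01, 3.01, 3.01].

INTERFACE

Orientations are given as a 3x3 rotation matrix whose columns are the frame's x, y, z axes.
In Python, from station import env, viewer, silhouettes, landmark_of gives the robot as it stands.
- The arm moves only by the tool drive_tool, never from a script. Its argument "plan" is one flat list of numbers, 7 for each row, row after row: the finger opening in mm, from 0 to 85.4, then the shift along the tool's x, y, z in units of 25 mm (1.0 is 25 mm), then the turn, a rotation vector about the tool's x, y, z in units of 8 degrees (1.0 is 8 degrees). A call has exactly 8 rows; each row is the pose to reach, as a shift and turn from the pose commanded when the call began, along the tool's axes at that moment; what a row does not reach only later rows make up. A row lasts 1/8 s, in which the tool goes at most 62.5 mm and 10.7 degrees, less where a joint would pass 70% of its speed; a pose out of reach is approached as far as the arm can. A call with a gripper value outside its range is refused whole. The fingers move at their own pace and stop on an object; "newtons" is the grip in N (left out, the last holds). Time passes only in rows, so rows that repeat a pose let the fingers close, or fill a call up. It gives the time, the measured TCP pose, the force, the opening and the grip force at its end, in the units of the state.
- env.get_state(): the state, without advancing time (a new reading comes with each control period).
- viewer.get_image(name): name is "scene" or "side" or "wrist"; returns the picture (400x640x3 uint8, red, green, blue); there is no depth.
- viewer.calibration(name): a dict with "K" (3x3 intrinsics, pixels), "view" (4x4, takes a point from world to camera coordinates). Camera axes: x right, y up, looking along -z (the intrinsics and any distortion apply to the point x, -y, -z); pixel columns grow to the right and rows downward; lengths in mm; the calibration is good to about 2 mm. A picture is of the moment at which its call begins: read the wrist's pose just before it. calibration takes no time and is no camera call; for the wrist camera it gives the pose at the moment of the call.
- env.finish_job(): hands the job in; it is judged then, once.
Trained networks look in the newest picture that a camera, given by its name, has taken for a name from the list of things; names that differ only in an ending like _2 or _b are one class to them, and where a whole thing is asked for, a point or a joint stands for the part that bears it (a point fixed in the world has none). Each returns a list of dicts, best first, with "p" (0 to 1); they miss things now and then, are a little off and sometimes report something else, mostly with a low value. They report only what shows in the picture. A call takes as long as a camera call. They do not tell look-alikes from the thing itself.
- silhouettes(camera, target): "region" (400x640 bool, what is visible of it) and "rect" ([left, top, right, bottom] in pixels, round what is visible of it).
- landmark_of(camera, target): "centre" ([column, row] in pixels: a listed point, or the origin of a listed thing).
The state is a dict: "t": time; "qpos": joint angles; "dq": joint speeds; "joint_efforts": joint torques, N m; "position": TCP position; "tcp_rot": TCP orientation; "force": force on the tool from outside, world axes, zero at the start; "moment": the same for the moment, N m; "opening": opening from 0.0 (shut) to 1.0 (fully open); "gripper_force": force on a finger pad.
Only numpy, scipy, OpenCV 4.12 (cv2) and the standard library are available. Lean on these libraries where they do the work, as an engineer would, in place of code of your own. Each camera call takes 0.05 s, during which the arm holds its last target. There are 200 camera calls.

TASK

Lock the hand-cranked tube mixer for loading: turn its crank until the cross-hole in the rotor's bushing lines up with the leaning pin hole in the bearing housing, then take the lock pin out of its park block and push it through the housing and the bushing until its head sits on the housing. Let go of it there, and do not disturb the beaker, the carton and the bottle standing around.

Things in the scene. Friction and masses are not known exactly. Their poses are not given: they have to be found in the camera images.
- rotor (a joint): Horizontal rotor of the mixer, rad: 0 when its cross-hole is in line with the housing's pin hole; grows as the crank swings away from the robot. Range -0.7 to 1.8; stays where left (friction 0.06 N m, no spring). The crank arm points along the cross-hole: in line when the crank leans as the pin hole does. Brass bushing radius 21 mm, cross-hole 15 mm square, countersunk, right through.
- crank_grip (a point): Point on the axis of the crank's black handle (diameter 14 mm, 46 mm long, parallel to the rotor's axis, fixed to the arm), 1 mm outward of mid-length, 63 mm from the rotor's axis, 90 mm left (+y) of the pin hole. Local z points outward along the crank arm, y along the handle away from the stand. The arm (8 x 16 mm) begins 24 mm inward of the point and ends 8 mm above the handle's axis.
- bore_mouth (a point): Mouth of the pin hole in the flat top face (56 x 46 mm) of the housing of the fixed stand. Local z points out of the hole, 30 degrees from vertical, leaning to the robot's side; y parallel to the rotor's axis, to the crank. Hole 12.5 mm, chamfer 2 mm, wall 12 mm; rotor axis 34 mm down the hole, 95 mm above the worktop. Tubes ride on the rotor's far end, inner face 48 mm right (-y) of the hole.
- pin_head (a point): Centre of the black round head of the loose lock pin: head diameter 18 mm, 46 mm tall (23 mm either way of this point along the pin). Below it a steel shaft, diameter 10 mm, 52 mm long, with a 6 mm tapered tip. Local z runs from tip to head. Weight 40 to 85 g. It starts upright in the park block, head seated on the block.
- park_mouth (a point): Mouth of the upright hole (12.5 mm wide, 56 mm deep) in the fixed aluminium park block, 44 x 44 mm and 58 mm tall on a 64 mm square foot, top centre of the block.
- flask: Bystander: small glass beaker, 48 x 52 x 60 mm; origin at the centre of its underside.
- carton: Bystander: small white carton with a purple band, 55 x 115 x 55 mm; origin at the centre of its underside.
- medium: Bystander: small bottle with a blue cap, 46 mm across, 90 mm tall; origin at the centre of its underside.
- pin: The lock pin; its origin is the tip of the shaft, 75 mm from the centre of its head, 52 mm from the head's underside; z from tip to head.
Mind the look-alikes: they are no part of the job. What is shaped like the pin but pink or yellow is not meant.

How it is judged (in metres and radians):
On the way:
1. the bushing's cross-hole is turned to the pin hole (within 0.3 rad) (value of joint rotor between -0.3 and 0.3 rad), for 0.2 s.
At the end, for the whole second after the job is handed in: The lock pin is released and at rest in the pin hole, through the housing and the bushing: its tip is at least 47 mm below the mouth (fully home is 52 mm) and the pin is within 0.12 rad of the hole's direction, the rotor within 0.25 rad of lined up (z of pin in the frame of bore_mouth below -0.047 m and distance between pin and bore_mouth below 0.056 m and angle between the z axis of pin_head and the z axis of bore_mouth, either way round below 0.12 rad and value of joint rotor between -0.25 and 0.25 rad and linear speed of pin below 0.02 m/s); the robot touches nothing.
It fails at once if a bystander (beaker, carton, bottle) is shifted by more than 30 mm (distance of any of flask, carton, medium from where it was at the start of the episode above 0.03 m).
It also fails if it takes over 56 s, if anything falls off the work surface, if the arm or the gripper's body presses on something with over 40 N, if the wrist force passes 120 N, or if a joint passes its speed limit or range.

## Working session

There is one attempt and no reset: what is moved stays moved. The work goes in short steps, Python scripts to look and compute and a tool call to move; the robot and the scene stay as the last step left them, time stands still between calls to the robot, and variables do not carry over. Pictures are saved under pics/ and viewed, at most 10 in all, crops included, and the job is handed in when it is done.

Besides the shell and the picture viewer there is one more tool, called after "Call:" in YAML: its name, and indented under it one key for each argument. drive_tool: Moves the arm, as the interface text tells. Its arguments: {"type":"object","properties":{"plan":{"type":"array"},"newtons":{"type":"number"}},"required":["plan"]}

```bash
mkdir -p pics; cat > h.py <<'E'
import numpy as np,cv2
from station import env,viewer,silhouettes,landmark_of
def save(n,f):
    im=viewer.get_image(n); cv2.imwrite('pics/'+f,im[:,:,::-1]); return im
def ray(n,px,c=None):
    c=c or viewer.calibration(n);K=np.array(c['K']);V=np.array(c['view'])
    d=np.linalg.inv(K)@[px[0],px[1],1];d=np.array([d[0],-d[1],-d[2]])
    R=V[:3,:3];return -R.T@V[:3,3],R.T@d/np.linalg.norm(d)
def tri(rs):
    A=0;b=0
    for o,d in rs:
        P=np.eye(3)-np.outer(d,d);A=A+P;b=b+P@o
    x=np.linalg.solve(A,b);return x,[np.linalg.norm((np.eye(3)-np.outer(d,d))@(x-o)) for o,d in rs]
def proj(n,X,c=None):
    c=c or viewer.calibration(n);K=np.array(c['K']);V=np.array(c['view'])
    p=V[:3,:3]@X+V[:3,3];p=K@[p[0],-p[1],-p[2]];return p[:2]/p[2]
E
python3 - <<'E'
from h import *
np.set_printoptions(precision=1,suppress=True)
a=save('scene','a.png');b=save('side','b.png')
print(viewer.calibration('scene').keys())
for t in ['crank_grip','bore_mouth','pin_head','park_mouth','flask','carton','medium']:
    L={}
    for n in ['scene','side']:
        L[n]=landmark_of(n,t)[:3]
        print(t,n,[(np.array(q['centre']),round(q['p'],2)) for q in L[n]])
    for u in L['scene']:
        for v in L['side']:
            x,e=tri([ray('scene',u['centre']),ray('side',v['centre'])]);
            if e[0]<15: print('   ',x,np.array(e))
print(env.get_state())
E
```

```text
dict_keys(['K', 'view'])
crank_grip scene [(array([271.2, 192.7]), 0.83)]
crank_grip side [(array([355.6, 157.7]), 0.78)]
    [655.8  79.9 150.4] [0.6 0.6]
bore_mouth scene [(array([307.1, 189.9]), 0.97)]
bore_mouth side [(array([348.1, 194.6]), 0.67)]
    [623.9 -24.4 126.7] [0.7 0.7]
pin_head scene [(array([357.2, 197.9]), 0.61)]
pin_head side [(array([317.9, 257.7]), 0.79), (array([251.3, 279.5]), 0.76), (array([295.7, 292.2]), 0.69)]
    [ 545.6 -155.8   78.3] [1.3 1.3]
park_mouth scene [(array([384. , 200.8]), 0.63)]
park_mouth side [(array([298.5, 298.7]), 0.72)]
    [ 502.8 -231.7   54.4] [2.3 2.3]
flask scene [(array([351.4, 176.7]), 0.72), (array([338.9, 196.5]), 0.49)]
flask side [(array([377.6, 287.7]), 0.9)]
    [ 651.8 -225.9   59.4] [1.3 1.3]
    [ 663.3 -179.4   -5.2] [4. 4.]
carton scene [(array([277.1, 306.8]), 0.72)]
carton side [(array([257.6, 182.8]), 0.71), (array([296.4, 290.1]), 0.4)]
    [414.8 227.8  -7.7] [6.2 6.2]
medium scene [(array([356.3, 175.3]), 0.79)]
medium side [(array([412.1, 336.4]), 0.91), (array([300.6, 298.2]), 0.26)]
    [ 705.4 -297.3   -1.6] [0.5 0.5]
{'t': 0.8, 'qpos': array([-1.3,  0.5,  1.6,  0. ,  1.1, -0. ]), 'dq': array([ 0.,  0.,  0., -0., -0., -0.]), 'joint_efforts': array([  0. , -95. , -43.1,   0. ,   0. ,   0. ]), 'position': array([ 217.9, -612.4,  231.3]), 'tcp_rot': array([[ 0.9,  0.3,  0. ],
       [ 0.3, -0.9, -0. ],
       [-0. ,  0. , -1. ]]), 'force': array([-0.8, -0.5, -0. ]), 'moment': array([0. , 0. , 0.1]), 'gripper_force': 0.0, 'opening': 0.9963258315236395}
```

View pics/a.png

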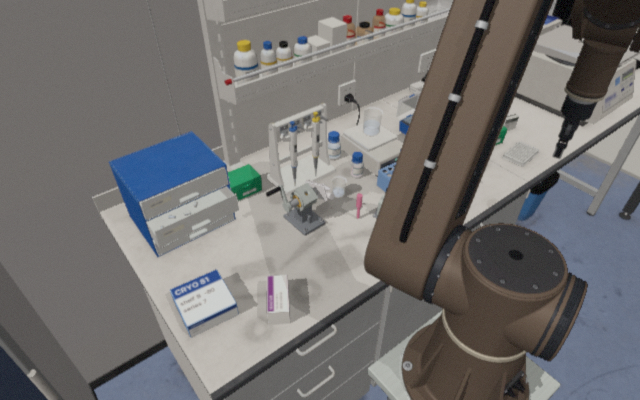

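View pics/b.png

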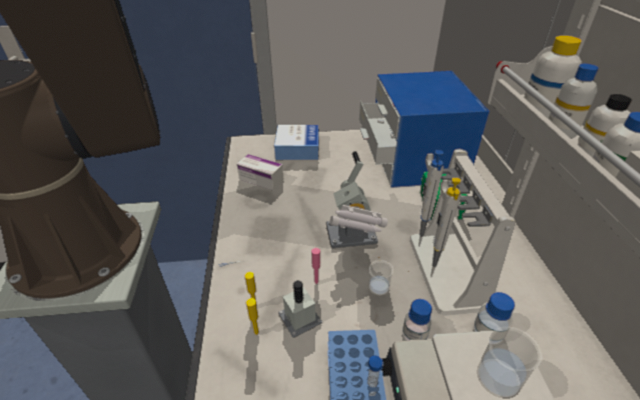

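The side view shows the black pin in its block at (298,292), the pink look-alike at (316,262) and the yellow ones at (252,300). The crank handle is at (355,158). In the scene view the arm hides the pin.

```bash
cat >> h.py <<'E'
from scipy.spatial.transform import Rotation as Ro
def go(p,R,p0=None,R0=None):
    s=env.get_state();p0=np.array(s['position']) if p0 is None else p0;R0=np.array(s['tcp_rot']) if R0 is None else R0
    print('shift',(R0.T@(np.array(p)-p0)/25).round(3),'turn',(Ro.from_matrix(R0.T@R).as_rotvec(degrees=True)/8).round(3))
def down(yaw): # tool y axis at heading yaw (deg) , z down
    c,s=np.cos(np.radians(yaw)),np.sin(np.radians(yaw));y=np.array([c,s,0]);z=np.array([0,0,-1.]);return np.c_[np.cross(y,z),y,z]
E
python3 - <<'E'
from h import *
np.set_printoptions(precision=3,suppress=True)
for px,z in (((296,291),81),((298.5,298.7),58)):
    o,d=ray('side',px);print(o+d*(z-o[2])/d[2])
s=env.get_state();print(s['tcp_rot'],s['t'])
c=viewer.calibration('wrist');V=np.array(c['view']);R=np.array(s['tcp_rot'])
print('cam in tool',R.T@(-V[:3,:3].T@V[:3,3]-s['position']), 'look',R.T@(-V[2,:3]))
go([480,-130,370],down(-90))
E
```

```text
[ 497.104 -235.924   81.   ]
[ 500.743 -235.895   58.   ]
[[ 0.942  0.335  0.   ]
 [ 0.335 -0.942 -0.   ]
 [-0.     0.    -1.   ]] 0.8
cam in tool [  65.949    0.182 -142.189] look [-0.261 -0.001  0.965]
shift [ 16.345 -14.665  -5.548] turn [ 0.    -0.     2.448]
```

Call:
drive_tool:
  plan: [85, 2.4, -2.1, -1.4, 0, 0, 0.4, 85, 4.5, -4, -2.8, 0, 0, 0.8, 85, 6.5, -6, -4, 0, 0, 1.2, 85, 8.5, -7.8, -5.5, 0, 0, 1.6, 85, 10.5, -9.5, -5.5, 0, 0, 2, 85, 12.5, -11.3, -5.5, 0, 0, 2.4, 85, 14.5, -13, -5.5, 0, 0, 2.45, 85, 16.3, -14.6, -5.5, 0, 0, 2.45]

```text
t: 1.8
position: [444.6, -194.1, 366.8]
tcp_rot: [[1.0, -0.001, 0.001], [-0.001, -1.0, -0.001], [0.001, 0.001, -1.0]]
force: [-0.2, -0.0, 0.3]
opening: 0.995
gripper_force: 0.0
```

```bash
cat > look.py <<'E'
from h import *
import sys
np.set_printoptions(precision=1,suppress=True)
f=sys.argv[1];s=env.get_state();print(s['t'],s['position'],s['tcp_rot'].round(2).tolist())
c=viewer.calibration('wrist');save('wrist',f)
H=dict(pin_head=81,bore_mouth=124.4,crank_grip=150,park_mouth=58,flask=0)
for t in sys.argv[2:]:
    for q in landmark_of('wrist',t)[:3]:
        o,d=ray('wrist',q['centre'],c);print(t,np.array(q['centre']),round(q['p'],2),o+d*(H[t]-o[2])/d[2],o,d.round(4))
E
python3 look.py w1.png pin_head bore_mouth crank_grip park_mouth
```

```text
1.8 [ 444.6 -194.1  366.8] [[1.0, -0.0, 0.0], [-0.0, -1.0, -0.0], [0.0, 0.0, -1.0]]
pin_head [375.  187.3] 0.78 [ 417.6 -266.4   81. ] [ 510.5 -194.3  509. ] [-0.2 -0.2 -1. ]
pin_head [279.3  81.7] 0.75 [ 539.1 -153.5   81. ] [ 510.5 -194.3  509. ] [ 0.1  0.1 -1. ]
pin_head [320.1 190.1] 0.73 [ 414.1 -199.8   81. ] [ 510.5 -194.3  509. ] [-0.2 -0.  -1. ]
park_mouth [350.6 120.4] 0.61 [ 495.9 -237.    58. ] [ 510.5 -194.3  509. ] [-0.  -0.1 -1. ]
```

View pics/w1.png

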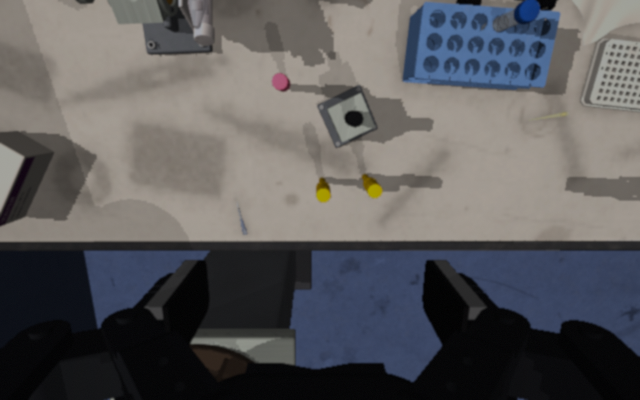

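The black pin head shows at (354,118), in the block turned by about 20°, with yellow pins at (323,190) and (372,187) and the pink one at (280,81). That puts the pin at about (498,-236). Next is the mixer.

Call:
drive_tool:
  plan: [85, 1, -1.7, 0, 0, 0, 0, 85, 2.1, -3.4, 0, 0, 0, 0, 85, 3.2, -5.1, 0, 0, 0, 0, 85, 4.3, -6.8, 0, 0, 0, 0, 85, 5.4, -8.6, 0.4, 0, 0, 0, 85, 5.4, -8.6, 0.4, 0, 0, 0, 85, 5.4, -8.6, 0.4, 0, 0, 0, 85, 5.4, -8.6, 0.4, 0, 0, 0]

```text
t: 3.05
position: [578.7, 17.4, 356.4]
tcp_rot: [[1.0, -0.002, 0.0], [-0.002, -1.0, -0.0], [0.0, 0.0, -1.0]]
force: [0.0, 0.7, 1.1]
opening: 0.993
gripper_force: 0.0
```

```bash
python3 look.py w2.png bore_mouth crank_grip flask
```

```text
3.05 [578.7  17.4 356.4] [[1.0, -0.0, 0.0], [-0.0, -1.0, -0.0], [0.0, 0.0, -1.0]]
bore_mouth [348.2 134.7] 0.89 [617.9 -16.1 124.4] [644.7  17.1 498.6] [-0.1 -0.1 -1. ]
bore_mouth [252.6  93.1] 0.2 [658.7  79.6 124.4] [644.7  17.1 498.6] [ 0.   0.2 -1. ]
crank_grip [254.   95.7] 0.65 [655.5  74.1 150. ] [644.7  17.1 498.6] [ 0.   0.2 -1. ]
flask [466.9  93.7] 0.94 [ 662.  -182.9    0. ] [644.7  17.1 498.6] [ 0.  -0.4 -0.9]
```

View pics/w2.png

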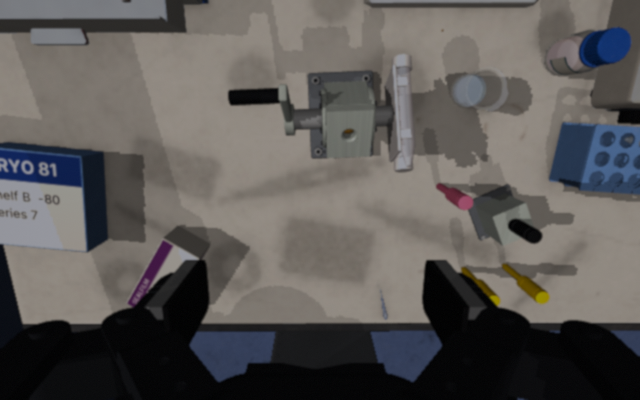

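The mixer is nearly square to the robot (yaw about 2°): crank handle at (254,96), pin hole at (348,135), tubes at (403,110) and beaker at (470,92). I get bore mouth about (619,-17,124), crank grip about (655,75,154) and rotor about 0.9. I'll take the handle with the fingers closing along x and swing it toward the robot.

Call:
drive_tool:
  plan: [60, 0.6, -0.4, 0.6, 0, 0, -1.3, 60, 1.2, -0.8, 1.2, 0, 0, -2.6, 60, 1.8, -1.2, 1.8, 0, 0, -3.9, 60, 2.4, -1.6, 2.4, 0, 0, -5.2, 60, 3.1, -2, 3, 0, 0, -6.5, 60, 3.1, -2.4, 3.6, 0, 0, -7.8, 60, 3.1, -2.4, 4.2, 0, 0, -9.1, 60, 3.1, -2.4, 4.8, 0, 0, -10.4]

```text
t: 4.25
position: [656.5, 78.9, 235.8]
tcp_rot: [[0.113, 0.994, 0.0], [0.994, -0.113, 0.0], [0.0, 0.0, -1.0]]
force: [0.8, 0.5, 0.8]
opening: 0.696
gripper_force: 0.0
```

```bash
python3 look.py w3.png bore_mouth crank_grip; python3 - <<'E'
from h import *
s=env.get_state();print(s['qpos'])
go([655.5,77,190],down(1.7))
E
```

```text
4.25 [656.5  78.9 235.8] [[0.11, 0.99, 0.0], [0.99, -0.11, 0.0], [0.0, 0.0, -1.0]]
bore_mouth [282.7 320.6] 0.96 [619.6 -15.3 124.4] [663.9 144.3 378. ] [-0.1 -0.5 -0.8]
crank_grip [317.8 216.9] 0.84 [657.7  75.2 150. ] [663.9 144.3 378. ] [-0.  -0.3 -1. ]
[ 7.35874584e-02  4.92079951e-01  1.56371157e+00 -1.58029774e-05
  1.08700626e+00  1.95914264e-01]
shift [-0.072 -0.012  1.831] turn [-9.000e-03  1.000e-03 -1.089e+00]
```

View pics/w3.png

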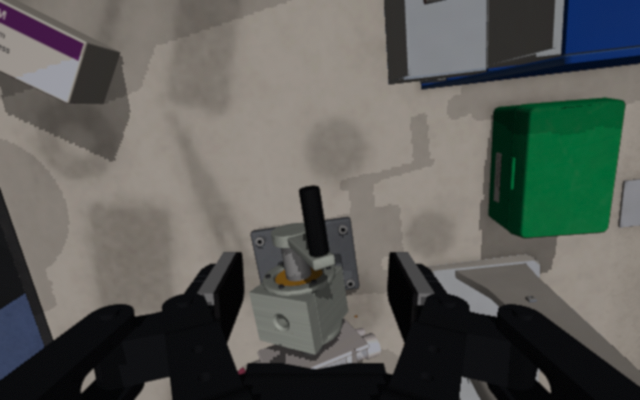

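The wrist view shows the handle from (310,187) to (320,255), between the fingers, and the pin hole at (283,322). This agrees with the earlier measurement, so I'll go down and close.

Call:
drive_tool:
  newtons: 25
  plan: [50, 0, 0, 0.8, 0, 0, -0.5, 50, 0, 0, 1.8, 0, 0, -1.1, 50, 0, 0, 2.8, 0, 0, -1.1, 50, 0, 0, 3.9, 0, 0, -1.1, 50, 0, 0, 3.9, 0, 0, -1.1, 10, 0, 0, 3.9, 0, 0, -1.1, 10, 0, 0, 3.9, 0, 0, -1.1, 10, 0, 0, 3.9, 0, 0, -1.1]

```text
t: 5.4
position: [657.4, 79.1, 140.1]
tcp_rot: [[-0.034, 0.999, 0.002], [0.999, 0.034, 0.0], [0.0, 0.002, -1.0]]
force: [0.8, 0.1, 6.1]
opening: 0.153
gripper_force: 24.6
```

Call:
drive_tool:
  plan: [10, 0, -0.28, -0.1, 0, 0, 0, 10, 0, -0.56, -0.16, 0, 0, 0, 10, 0, -0.85, -0.19, 0, 0, 0, 10, 0, -1.14, -0.18, 0, 0, 0, 10, 0, -1.42, -0.15, 0, 0, 0, 10, 0, -1.7, -0.08, 0, 0, 0, 10, 0, -1.96, 0.02, 0, 0, 0, 10, 0, -2.22, 0.15, 0, 0, 0]

```text
t: 6.4
position: [601.0, 77.1, 135.0]
tcp_rot: [[-0.035, 0.999, 0.001], [0.999, 0.035, -0.0], [-0.0, 0.001, -1.0]]
force: [4.4, -2.1, 2.5]
opening: 0.152
gripper_force: 26.1
```

Call:
drive_tool:
  plan: [10, 0, 0, 0, 0, 0, 0, 40, 0, 0, 0, 0, 0, 0, 40, 0, 0, 0, 0, 0, 0, 40, 0, 0, -0.8, 0, 0, 0, 40, 0, 0, -1.6, 0, 0, 0, 50, 0, 0, -3, 0, 0, 0, 50, 0, 0, -4.5, 0, 0, 1.2, 50, 0, 0, -5, 0, 0, 2.2]

```text
t: 7.4
position: [601.8, 77.3, 262.2]
tcp_rot: [[0.274, 0.962, 0.003], [0.962, -0.274, 0.0], [0.001, 0.002, -1.0]]
force: [0.4, -0.7, 0.5]
opening: 0.585
gripper_force: 0.0
```

```bash
python3 look.py w4.png bore_mouth crank_grip; python3 - <<'E'
from h import *
for n in ['scene','side']:
  save(n,n+'4.png')
  for t in ['bore_mouth','crank_grip']:
    print(n,t,[(q['centre'],q['p']) for q in landmark_of(n,t)[:2]])
go([498,-236,250],down(-90))
E
```

```text
7.4 [601.8  77.3 262.2] [[0.27, 0.96, 0.0], [0.96, -0.27, 0.0], [0.0, 0.0, -1.0]]
bore_mouth [361.2 289.8] 0.7 [616.7 -15.1 124.4] [619.5 140.5 404.5] [-0.  -0.5 -0.9]
crank_grip [313.9 206.1] 0.73 [600.1  74.3 150. ] [619.5 140.5 404.5] [-0.1 -0.3 -1. ]
scene bore_mouth [([309.7, 192.7], 0.76)]
scene crank_grip [([281.8, 205.0], 0.91)]
side bore_mouth [([347.4, 193.4], 0.77), ([296.8, 288.9], 0.38)]
side crank_grip [([328.9, 161.6], 0.58)]
shift [-13.166  -0.599   0.37 ] turn [-6.000e-03  9.000e-03  9.307e+00]
```

View pics/w4.png

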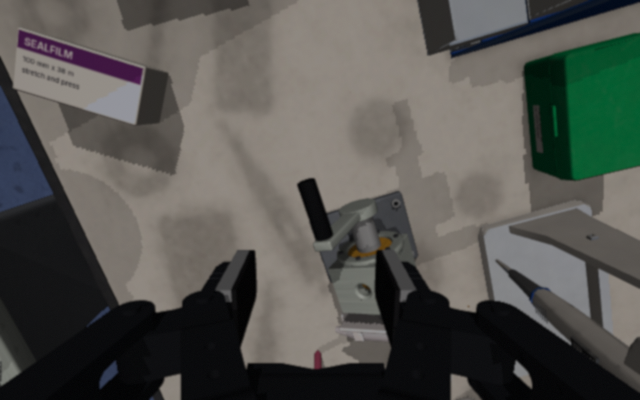

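The crank now points at the robot with its handle at (314,206), so x is about 601 and the angle about -0.53, which is in line. Now to the pin.

Call:
drive_tool:
  plan: [60, -1.7, -0.1, 0, 0, 0, 1.2, 60, -3.4, -0.2, 0, 0, 0, 2.4, 60, -5.1, -0.3, 0, 0, 0, 3.6, 60, -6.8, -0.4, 0, 0, 0, 4.8, 60, -8.5, -0.5, 0.3, 0, 0, 6, 60, -10.2, -0.6, 0.7, 0, 0, 7.2, 60, -11.8, -0.6, 1, 0, 0, 8.3, 60, -13.2, -0.6, 1.2, 0, 0, 9.3]

```text
t: 8.85
position: [496.9, -237.9, 229.2]
tcp_rot: [[1.0, -0.005, -0.001], [-0.005, -1.0, 0.0], [-0.001, -0.0, -1.0]]
force: [-0.0, -0.4, 0.1]
opening: 0.704
gripper_force: 0.0
```

```bash
python3 look.py w5.png pin_head park_mouth; python3 - <<'E'
from h import *
go([498,-236,150],down(-90))
c=viewer.calibration('wrist')
for z in (58,81,104):print(z,proj('wrist',np.array([498,-236,z]),c))
E
```

```text
8.85 [ 496.9 -237.9  229.2] [[1.0, -0.0, -0.0], [-0.0, -1.0, 0.0], [-0.0, -0.0, -1.0]]
pin_head [213.  137.5] 0.98 [ 540.3 -156.7   81. ] [ 563.1 -238.5  371.4] [-0.1  0.3 -1. ]
pin_head [278.5 283.2] 0.88 [ 412.7 -204.7   81. ] [ 563.1 -238.5  371.4] [-0.5  0.1 -0.9]
pin_head [314.  186.5] 0.86 [ 500.2 -236.7   81. ] [ 563.1 -238.5  371.4] [-0.2  0.  -1. ]
park_mouth [314.3 180.3] 0.65 [ 500.8 -236.9   58. ] [ 563.1 -238.5  371.4] [-0.2  0.  -1. ]
shift [ 0.043 -0.073  3.171] turn [-0.003  0.007 -0.016]
58 [313.41725688 183.3928282 ]
81 [313.23228883 189.08102958]
104 [313.01747673 195.68700543]
```

View pics/w5.png

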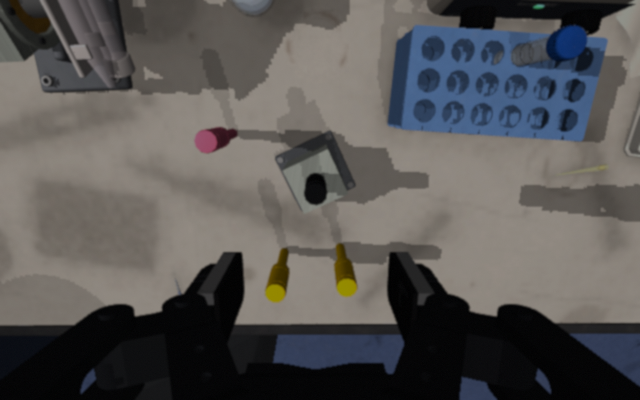

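The black head is at (316,188), between the fingers' approach line and clear of the pink and yellow pins, which puts the pin at (500,-237).

Call:
drive_tool:
  newtons: 50
  plan: [60, 0.1, -0.05, 2, 0, 0, 0, 60, 0.1, -0.05, 4, 0, 0, 0, 60, 0.1, -0.05, 5.5, 0, 0, 0, 55, 0.1, -0.05, 6.5, 0, 0, 0, 55, 0.1, -0.05, 6.5, 0, 0, 0, 10, 0.1, -0.05, 6.5, 0, 0, 0, 10, 0.1, -0.05, 6.5, 0, 0, 0, 10, 0.1, -0.05, 6.5, 0, 0, 0]

```text
t: 10.0
position: [501.1, -236.0, 68.8]
tcp_rot: [[1.0, 0.0, 0.002], [0.0, -1.0, -0.001], [0.002, 0.001, -1.0]]
force: [-0.0, -2.0, 7.7]
opening: 0.193
gripper_force: 48.8
```

Call:
drive_tool:
  plan: [10, 0, 0, -0.7, 0, 0, 0, 10, 0, 0, -1.6, 0, 0, 0, 10, 0, 0, -2.8, 0, 0, 0, 10, 0, 0, -4.2, 0, 0, 0, 10, 0, 0, -5.6, 0, 0, 0, 10, 0, 0, -6.8, 0, 0, 0, 10, 0, 0, -7, 0, 0, 0, 10, 0, 0, -7, 0, 0, 0]

```text
t: 11.0
position: [500.0, -235.3, 242.5]
tcp_rot: [[1.0, -0.0, 0.0], [-0.0, -1.0, -0.0], [0.0, 0.0, -1.0]]
force: [0.2, 0.1, -1.3]
opening: 0.195
gripper_force: 49.4
```

```bash
cat >> h.py <<'E'
def hole(psi=1.8,m=(618.1,-15.5,124.4)):
    c,s=np.cos(np.radians(psi)),np.sin(np.radians(psi));zh=np.array([-.5*c,-.5*s,np.sqrt(.75)]);y=-np.array([-s,c,0])
    return np.array(m),zh,np.c_[np.cross(y,-zh),y,-zh]
E
python3 - <<'E'
from h import *
m,zh,R=hole();s=env.get_state();print(s['t'],s['position'],s['opening'])
p=m+(55+62.8)*zh;print(p);go(p,R)
E
```

```text
11.0 [ 500.03405322 -235.3004798   242.53296433] 0.19536345230254415
[559.22906359 -17.35009371 226.41779257]
shift [ 2.365 -8.719  0.644] turn [ 0.06   3.747 -0.222]
```

Call:
drive_tool:
  plan: [10, 0.4, -1.5, 0, 0.01, 0.6, -0.03, 10, 0.8, -3, 0, 0.02, 1.3, -0.07, 10, 1.2, -4.5, 0.1, 0.03, 2, -0.1, 10, 1.6, -6, 0.2, 0.04, 2.7, -0.15, 10, 2, -7.4, 0.4, 0.05, 3.3, -0.2, 10, 2.37, -8.72, 0.64, 0.06, 3.75, -0.22, 10, 2.37, -8.72, 0.64, 0.06, 3.75, -0.22, 10, 2.37, -8.72, 0.64, 0.06, 3.75, -0.22]

```text
t: 12.0
position: [559.2, -17.5, 225.8]
tcp_rot: [[0.866, 0.032, 0.498], [0.027, -1.0, 0.016], [0.499, -0.0, -0.867]]
force: [0.0, -0.0, -0.8]
opening: 0.194
gripper_force: 49.5
```

```bash
python3 look.py w6.png bore_mouth; python3 - <<'E'
from h import *
np.set_printoptions(precision=1,suppress=True)
s=env.get_state();c=viewer.calibration('wrist');R=s['tcp_rot'];p=s['position']
im=cv2.imread('pics/w6.png')
tip=p+62.8*R[:,2];m,zh,_=hole()
print('tip',tip,proj('wrist',tip,c),'head bottom',proj('wrist',p+10.8*R[:,2],c),'mouth',proj('wrist',m,c))
save('side','s6.png')
a=proj('side',tip).round().astype(int);print(a,proj('side',m))
sd=cv2.imread('pics/s6.png')[120:240,270:430]
wi=im[100:400,150:490]
sd=cv2.resize(sd,(400,300),interpolation=cv2.INTER_CUBIC)
cv2.imwrite('pics/c6.png',np.hstack([wi,sd]))
print([(q['centre'],q['p']) for t in('bore_mouth','pin') for q in landmark_of('side',t)])
E
```

```text
12.0 [559.2 -17.5 225.8] [[0.87, 0.03, 0.5], [0.03, -1.0, 0.02], [0.5, -0.0, -0.87]]
bore_mouth [314.7 199.1] 0.85 [617.8 -15.1 124.4] [545.4 -18.1 381.9] [ 0.3  0.  -1. ]
tip [591.1 -17.2 172. ] [315.4 221.9] head bottom [315.3 256.6] mouth [314.3 199.8]
[333 176] [345.1 192.9]
[([347.9, 195.0], 0.58), ([319.0, 284.2], 0.72), ([252.8, 307.0], 0.62), ([255.4, 333.8], 0.61), ([334.7, 178.3], 0.46)]
```

View pics/c6.png

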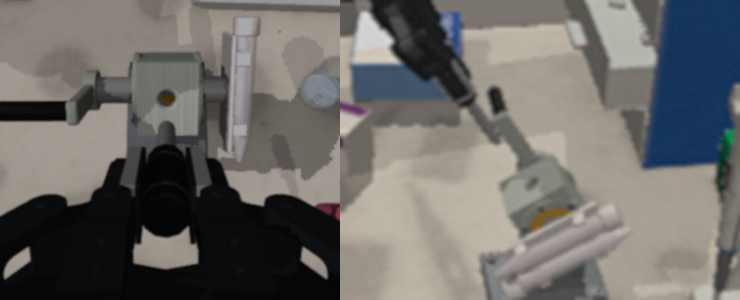

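In the wrist view the pin tip at (317,224) lines up with the bore at (317,198), and the side view agrees. Going in.

Call:
drive_tool:
  plan: [10, 0, -0.03, 0.8, 0, 0, 0, 10, 0, -0.03, 1.6, 0, 0, 0, 10, 0, -0.03, 2, 0, 0, 0, 10, 0, -0.03, 2.3, 0, 0, 0, 10, 0, -0.03, 2.5, 0, 0, 0, 10, 0, -0.03, 2.7, 0, 0, 0, 10, 0, -0.03, 2.9, 0, 0, 0, 10, 0, -0.03, 2.9, 0, 0, 0]

```text
t: 13.25
position: [596.0, -16.3, 163.8]
tcp_rot: [[0.866, 0.031, 0.499], [0.026, -1.0, 0.016], [0.5, -0.001, -0.866]]
force: [1.0, -0.6, -1.4]
opening: 0.197
gripper_force: 49.5
```

Call:
drive_tool:
  plan: [10, 0, 0, 0.2, 0, 0, 0, 10, 0, 0, 0.4, 0, 0, 0, 10, 0, 0, 0.6, 0, 0, 0, 10, 0, 0, 0.8, 0, 0, 0, 10, 0, 0, 1, 0, 0, 0, 10, 0, 0, 1.15, 0, 0, 0, 10, 0, 0, 1.3, 0, 0, 0, 10, 0, 0, 1.3, 0, 0, 0]

```text
t: 14.25
position: [611.9, -17.0, 135.2]
tcp_rot: [[0.864, 0.034, 0.503], [0.026, -0.999, 0.022], [0.503, -0.006, -0.864]]
force: [-1.7, -0.1, 7.0]
opening: 0.193
gripper_force: 50.3
```

Call:
drive_tool:
  plan: [10, 0, 0, 0.08, 0, 0, 0, 10, 0, 0, 0.16, 0, 0, 0, 10, 0, 0, 0.16, 0, 0, 0, 10, 0, 0, 0.16, 0, 0, 0, 10, 0, 0, 0.16, 0, 0, 0, 10, 0, 0, 0.16, 0, 0, 0, 10, 0, 0, 0.16, 0, 0, 0, 10, 0, 0, 0.16, 0, 0, 0]

```text
t: 15.25
position: [613.6, -17.3, 133.8]
tcp_rot: [[0.862, 0.034, 0.505], [0.026, -0.999, 0.021], [0.506, -0.005, -0.863]]
force: [-30.9, -2.7, 53.0]
opening: 0.198
gripper_force: 57.1
```

The axial force is now about 60 N, so the head is seated. I'll ease off, open and back out.

Call:
drive_tool:
  plan: [10, 0, 0, -0.12, 0, 0, 0, 45, 0, 0, -0.12, 0, 0, 0, 45, 0, 0, -0.12, 0, 0, 0, 45, 0, 0, -0.12, 0, 0, 0, 45, 0, 0, -1, 0, 0, 0, 45, 0, 0, -2, 0, 0, 0, 45, 0, 0, -3.5, 0, 0, 0, 45, 0, 0, -5, 0, 0, 0]

```text
t: 16.25
position: [580.1, -8.6, 200.3]
tcp_rot: [[0.858, 0.049, 0.511], [0.028, -0.998, 0.048], [0.512, -0.027, -0.858]]
force: [-0.0, 0.9, 0.6]
opening: 0.526
gripper_force: 0.0
```

```bash
python3 look.py w7.png pin_head; python3 - <<'E'
from h import *
np.set_printoptions(precision=1,suppress=True)
m,zh,_=hole();c=viewer.calibration('wrist')
for d in(0,23,46):print(d,proj('wrist',m+d*zh,c),proj('side',m+d*zh))
save('side','s7.png')
cv2.imwrite('pics/c7.png',np.hstack([cv2.imread('pics/w7.png')[100:400,150:490],cv2.resize(cv2.imread('pics/s7.png')[120:240,270:430],(400,300),interpolation=cv2.INTER_CUBIC)]))
E
```

```text
16.25 [580.1  -8.6 200.3] [[0.86, 0.05, 0.51], [0.03, -1.0, 0.05], [0.51, -0.03, -0.86]]
pin_head [332.8 237.5] 0.66 [615.4 -17.1  81. ] [564.  -13.8 356.1] [ 0.2 -0.  -1. ]
pin_head [607.1 175.9] 0.65 [ 674.4 -232.2   81. ] [564.  -13.8 356.1] [ 0.3 -0.6 -0.7]
0 [331.4 222.8] [345.1 192.9]
23 [331.8 234. ] [340.1 186. ]
46 [332.3 247.7] [335. 179.]
```

View pics/c7.png

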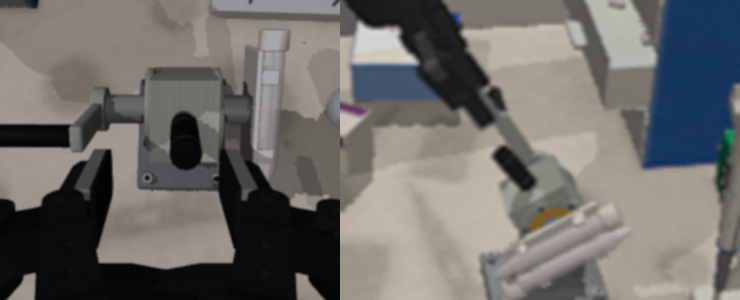

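The pin's head sits flush on the housing and is released, with the head centre seen at (333,237) where (332,234) was expected. I'll back off a bit more and hand in.

Call:
drive_tool:
  plan: [45, 0, 0, -0.6, 0, 0, 0, 45, 0, 0, -1.2, 0, 0, 0, 45, 0, 0, -2, 0, 0, 0, 45, 0, 0, -2, 0, 0, 0, 45, 0, 0, -2, 0, 0, 0, 45, 0, 0, -2, 0, 0, 0, 45, 0, 0, -2, 0, 0, 0, 45, 0, 0, -2, 0, 0, 0]

```text
t: 17.4
position: [555.1, -11.0, 243.0]
tcp_rot: [[0.858, 0.049, 0.512], [0.028, -0.998, 0.048], [0.513, -0.027, -0.858]]
force: [-0.3, 0.5, -0.3]
opening: 0.523
gripper_force: 0.0
```

```bash
python3 -c "
from station import env
print(env.finish_job())"
```

```text
the job is handed in; nothing more can be done
None
```

The crank is lined up, the lock pin is through the housing and bushing with its head on the housing and released, and the job was handed in at about 17 s; no verdict was returned.

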